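# Lock back the belt tensioner

## Robot

A 6-joint arm with a two-finger parallel gripper is mounted at the origin on the work surface. World frame = base frame: x ahead of the robot, y to its left, z up, the work surface at z = 0. Lengths are in mm, angles in rad, forces in N, time in s.
With the tool pointing down it reaches from about 275 to 750 mm from the base axis. Payload 10.2 kg.
Tool frame: the origin (TCP) lies midway between the tips of the shut fingers; the grasp point (between the pads) lies 19 mm behind it (env.grip_depth is the z of the grasp point in the tool frame, in mm); z points along the fingers, y is the line along which they close (so a half turn about z gives the same grasp; the last joint's range is limited). The gripper opens to 88 mm and grips with 3 to 60 N. Pads are 18 mm wide; open, the fingers measure 123 mm over their backs; the gripper's body (75 mm by 187 mm) begins 45 mm behind the grasp point.
Start: joints at [1.09, 0.313, 1.498, -0, 1.331, -0.223], TCP at [133.863, 507.653, 238.72] pointing down, gripper open.
Joint ranges: [-2.94, 2.94], [-0.97, 2.17], [0.19, 2.56], [-1.23, 4.37], [0.02, 3.11], [-2.88, 2.88]. Speed limits (rad/s): [2.39, 2.39, 3.01, 3.14, 3.14, 3.14].

## Interface

Orientations are given as a unit quaternion [w, x, y, z].
In Python, from plant import env, kin, readout, capture gives the robot as it stands. The module is installed in compiled form; this text tells all that it offers. Calls block until the motion is done:
- env.move_to(position, orientation): joint-space move of the TCP to a pose.
- env.move_linear(position, orientation=None, v=150, force_limit=None): straight line of the TCP; orientation=None keeps the orientation; v is the mean speed in mm/s. With force_limit (N) it stops when the force on the tool has changed by that much, and returns True; else False.
- env.move_j(angles): joint-space move.
- env.open_gripper() and env.grab(strength=None): open the fingers fully, or close them until they stop; strength is the grip in N (None keeps the last).
- env.wait(seconds).
- kin.solve_ik(position, orientation): joint angles nearest the present ones, or None.
- readout.get_obs(): the state.
- capture(name): name is "scene" or "top"; returns a dict with "img" (420x560x3 uint8, red, green, blue), "z_map" (420x560 float32, mm along the optical axis (not along the pixel's ray), 0 where there is no reading), "camera_matrix" (3x3 intrinsics, pixels), "dist_coeffs" ([k1, k2, p1, p2, k3] as OpenCV has them; the pictures are not rectified), "origin" and "orientation" of the camera in the world. Camera axes: x right, y down, z forward; pixel columns grow to the right and rows downward; lengths in mm; the calibration is good to about 2 mm. A picture is of the moment at which its call begins.
A pose or a line that the arm cannot do raises env.MotionError and nothing moves.
- env.close_job(): hands the job in; it is judged then, once.
The state is a dict: "time": time; "qpos": joint angles; "dq": joint speeds; "effort": joint torques, N m; "ee_pos": TCP position; "tcp_rot": TCP orientation; "force": force on the tool from outside, world axes, zero at the start; "moment": the same for the moment, N m; "gripper_width": opening from 0.0 (shut) to 1.0 (fully open); "grasp_force": force on a finger pad.
Only numpy, scipy, OpenCV 4.12 (cv2) and the standard library are available. Lean on these libraries where they do the work, as an engineer would, in place of code of your own. Each camera call takes 0.05 s, during which the arm holds its last target. There are 200 camera calls.

## Task

Lock the engraver's belt tensioner back so that a new belt can go on: take the locking pin from its stand, put it through the eye of the sprung tension wheel, and with it swing the wheel round anticlockwise, feeling gently for the hidden lock hole in the ring below. Push the pin fully home there and let go, so that it alone holds the wheel back. Never force the pin (no more than 40 N on it), never let the wheel snap back, and leave the other things on the bench where they are.

Things in the scene. Friction and masses are not known exactly. Their poses are not given: they have to be found in the camera images.
- tensioner: Belt tensioner, fixed to the bench: blue base plate 170 x 150 x 8 mm with, stacked on one vertical axis, a dark steel index ring (148 mm across, flat top face 28 mm above the bench) and over it the aluminium tension wheel (148 mm across, 12 mm thick, underside 30 mm, top face 42 mm above the bench). Origin on the axis at bench level, z up.
- ring_top (a point): Point on the axis at the index ring's top face (28 mm above the bench). The ring has one blind lock hole, 12 mm across, 17 mm deep, centred 55 mm from the axis as the eye is. The wheel hides it: it lies between 0.5 and 1.05 rad of wheel turn from rest, different every time, so it must be felt for; elsewhere the pin just slides on the flat ring.
- axis (a point): Point on the wheel's vertical axis at the height of the wheel's top face (42 mm above the bench).
- wheel (a joint): Turn of the wheel in rad: 0 at rest on its stop, growing anticlockwise seen from above, end stop 1.3. A spring drives it back: 0.07 N m at rest plus 0.18 N m per rad (3 to 5 N at the eye near the lock hole). Only the pin in the lock hole holds it. On top: across from the eye, 45 mm from the axis, a black roller 40 mm across, 18 mm high; a central hub 20 mm across, 8 mm high.
- eye (a point): Centre of the wheel's eye at its top face: a 12 mm through hole in a brass square, 55 mm from the axis. Moves with the wheel. Straight under it, 14 mm below the wheel's top face, is the index ring. Under the spring the eye drags on the pin, so pushing it down takes 5 to 10 N.
- pin: Loose locking pin, about 80 g, upright in its stand. From the tip up: steel shank 10 mm across, 26 mm long (last 3 mm taper to 6 mm); steel collar 22 mm across, 4 mm thick; red square grip 16 x 16 x 40 mm (30 to 70 mm above the tip). Origin at the tip, z up the pin, x and y square to the grip. Tip height: on the ring 28 mm; fully home 16 mm, collar on the wheel's top face.
- pin_tip (a point): Tip of the pin's foot (the pin's origin).
- stand: Grey block 56 x 56 x 40 mm fixed to the bench, with a 12 mm hole 32 mm deep in the middle of its top; the pin stands in it with its collar on the top face (tip 14 mm above the bench). Origin at the centre of its underside.
- spare_roller: Bystander: loose black spare roller, 40 mm across, 21 mm high, origin under its centre.
- knife: Bystander: yellow utility knife, 185 mm long, 20 mm high, origin under the middle of its handle.
- rule: Bystander: steel rule 300 x 30 x 4 mm, origin under its centre, long way y.
- clear_stack: Bystander: stack of clear acrylic sign blanks about 100 x 100 mm, 42 mm high, origin under its middle.
- amber_stack: Bystander: stack of amber acrylic sign blanks about 100 x 100 mm, 32 mm high, origin under its middle.
- gold_blank: Bystander: one flat gold acrylic blank about 100 x 95 x 5 mm, origin under its middle.
- driver: Bystander: screwdriver with orange handle, 200 mm long, 26 mm high, origin under its middle.

How it is judged (in metres and radians):
On the way, in this order (a step that is already met when the one before it is completed fails the run):
1. the pin stands through the eye of the wheel (horizontal distance between pin_tip and eye below 0.004 m and z of pin_tip in the frame of tensioner below 0.036 m), for 0.1 s.
2. the wheel is swung back against its spring with the pin in its eye (horizontal distance between pin_tip and eye below 0.005 m and z of pin_tip in the frame of tensioner below 0.036 m and value of joint wheel above 0.4 rad), for 0.1 s.
At the end, for the whole second after the job is handed in: The pin is home in the lock hole through the wheel's eye: its collar within 3.5 mm of the wheel's top face, its tip within 4 mm of the eye's centre line, upright within 0.2 rad, at rest and released, the wheel held turned by more than 0.42 rad (z of pin_tip in the frame of tensioner below 0.0195 m and horizontal distance between pin_tip and eye below 0.004 m and value of joint wheel above 0.42 rad and angle between pin's own z axis and vertical below 0.2 rad and linear speed of pin below 0.02 m/s); the robot touches nothing.
It fails at once if the pin is forced: more than 40 N between it and the tensioner (contact force between pin and tensioner above 40 N).
It fails at once if the wheel snaps back (faster than 2.5 rad/s towards rest) (velocity of joint wheel below -2.5 rad/s).
It fails at once if another thing on the bench is moved by more than 20 mm (distance of any of spare_roller, knife, rule, clear_stack, amber_stack, gold_blank, driver from where it was at the start of the episode above 0.02 m).
It also fails if it takes over 72 s, if anything falls off the work surface, if the arm or the gripper's body presses on something with over 40 N, if the wrist force passes 120 N, or if a joint passes its speed limit or range.

## Working session

There is one attempt and no reset: what is moved stays moved. The work goes in short steps, each a Python script; the robot and the scene stay as the last script left them, time stands still between calls to the robot, and variables do not carry over. Pictures are saved under pics/ and viewed, at most 10 in all, crops included, and the job is handed in when it is done.

```bash
mkdir -p pics; ls; python3 - <<'E'
from plant import env,kin,readout,capture
import cv2,pickle,numpy as np
d={n:capture(n) for n in("scene","top")}
pickle.dump(d,open('c.pkl','wb'))
for n in d:
    c=d[n];cv2.imwrite(f'pics/{n}0.png',c["img"][:,:,::-1]);print(n,c["camera_matrix"],c["dist_coeffs"],c["origin"],c["orientation"])
o=readout.get_obs();print(o)
E
```

```text
pics
scene [[474.33620997   0.         285.08179147]
 [  0.         474.33620997 206.2247909 ]
 [  0.           0.           1.        ]] [-0.11903372  0.          0.          0.          0.        ] [1239.64477984  453.96368067  818.70545406] [-0.19127379  0.46071965  0.79270978 -0.35037544]
top [[414.25929387   0.         270.15102299]
 [  0.         414.25929387 212.15832659]
 [  0.           0.           1.        ]] [-0.03386831  0.          0.          0.          0.        ] [ 374.75330381    2.72344857 1184.97579226] [ 0.06561003 -0.70065092  0.70882629 -0.04846553]
{'time': 0.1, 'qpos': array([ 1.08962808e+00,  3.13376521e-01,  1.49833634e+00, -2.76365977e-05,
        1.33102829e+00, -2.23380533e-01]), 'dq': array([-1.02371356e-03, -3.79694436e-07, -4.08555712e-04, -1.41698365e-05,
       -3.01785710e-03, -1.15677931e-03]), 'effort': array([ 3.59879588e-03, -4.02808213e+01, -2.52641469e+01,  6.96251937e-02,
        3.41821066e-02, -6.61357126e-05]), 'ee_pos': array([133.74806134, 507.44879766, 238.23660008]), 'tcp_rot': array([-1.85538332e-04,  1.28533973e-01,  9.91704940e-01, -5.43615776e-04]), 'force': array([-0.06958675,  0.4228432 , -0.97305413]), 'moment': array([ 0.01333128,  0.00965591, -0.017627  ]), 'grasp_force': 0.0, 'gripper_width': 0.998981275549163}
```

View pics/scene0.png

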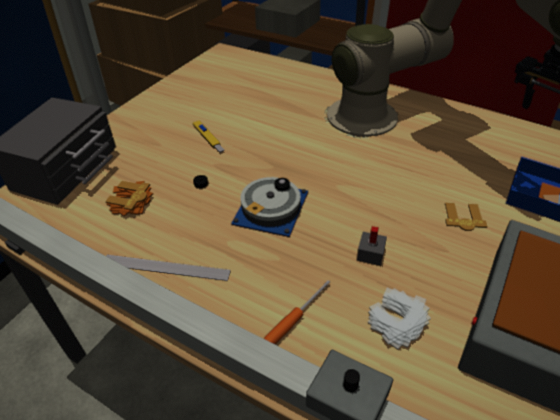

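View pics/top0.png

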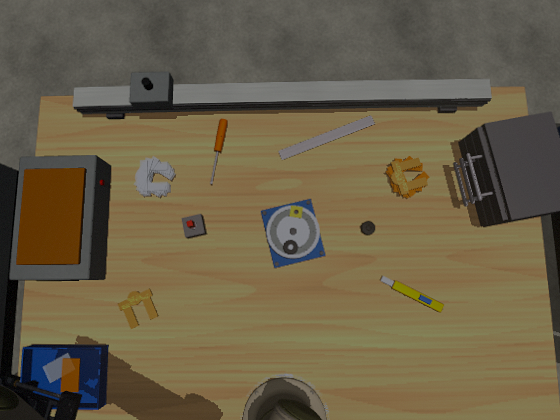

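The scene view shows the pin's red grip at (374,235), its stand at (372,250), the wheel at (270,198) and the brass eye at (255,208). In the top view the pin is at (191,225), the wheel centre at (293,232) and the eye at (296,212). Next I'll look at enlarged crops.

```bash
cat > h.py <<'E'
import numpy as np,cv2
from scipy.spatial.transform import Rotation as R
def rays(c,px):
    p=cv2.undistortPoints(np.float64(px).reshape(-1,1,2),c["camera_matrix"],np.array(c["dist_coeffs"])).reshape(-1,2)
    q=c["orientation"];M=R.from_quat([*q[1:],q[0]])
    return np.array(c["origin"]),M.apply(np.c_[p,np.ones(len(p))])
def onplane(c,px,z):
    o,d=rays(c,px);return o+d*((z-o[2])/d[:,2])[:,None]
def tri(c1,p1,c2,p2):
    o1,d1=rays(c1,[p1]);o2,d2=rays(c2,[p2])
    s=np.linalg.lstsq(np.c_[d1[0],-d2[0]],o2-o1,rcond=None)[0]
    a=o1+s[0]*d1[0];b=o2+s[1]*d2[0];return (a+b)/2,np.linalg.norm(a-b)
E
python3 - <<'E'
import pickle,cv2,numpy as np
from h import *
d=pickle.load(open('c.pkl','rb'))
def crop(n,x,y,w,s):
    return cv2.resize(np.clip(d[n]["img"][y:y+w,x:x+w,::-1].astype(int)*1.5,0,255).astype(np.uint8),(s,s),interpolation=cv2.INTER_NEAREST)
m=np.vstack([np.hstack([crop("top",255,195,75,300),crop("top",176,208,36,300)]),np.hstack([crop("scene",230,168,80,300),crop("scene",350,222,45,300)])])
cv2.imwrite('pics/m.png',m)
S,T=d["scene"],d["top"]
def cen(c,box,lo,hi,name):
    hsv=cv2.cvtColor(c["img"],cv2.COLOR_RGB2HSV);k=cv2.inRange(hsv,lo,hi)
    x,y,w,h=box;z=np.zeros_like(k);z[y:y+h,x:x+w]=k[y:y+h,x:x+w]
    yy,xx=np.nonzero(z);print(name,len(xx),xx.mean(),yy.mean(),xx.min(),xx.max(),yy.min(),yy.max());return np.array([xx.mean(),yy.mean()]),z
for nm,bt,bs,lo,hi in(("red",(176,208,36,36),(350,222,45,45),(0,150,60),(8,255,255)),("brass",(255,195,75,75),(230,168,80,80),(15,110,70),(35,255,255)),("blue",(255,195,75,75),(225,168,90,80),(100,120,30),(125,255,255)),("roller",(255,195,75,75),(230,168,80,80),(0,0,0),(180,255,45))):
    a,_=cen(T,bt,lo,hi,nm+" top");b,_=cen(S,bs,lo,hi,nm+" scene")
    print(tri(T,a,S,b))
E
```

```text
red top 33 189.42424242424244 223.06060606060606 187 192 220 226
red scene 36 374.0 228.88888888888889 371 377 226 231
(array([528.29457532, 247.90555539,  78.60753828]), np.float64(0.31185611632224247))
brass top 1423 296.8158819395643 218.2691496837667 255 329 195 269
brass scene 3114 269.2247912652537 209.6785484906872 230 309 168 247
(array([539.40149897, -32.79990766,  18.56216996]), np.float64(28.726742506987364))
blue top 635 292.23307086614176 238.5448818897638 261 324 199 267
blue scene 552 267.2409420289855 221.58333333333334 232 306 190 235
(array([500.66184476, -40.64302294, -62.40272371]), np.float64(15.885118171535723))
roller top 46 288.2173913043478 245.5 265 296 230 253
roller scene 758 273.76912928759896 211.59498680738787 232 305 178 236
(array([479.08567197, -29.80079418, -38.97617027]), np.float64(20.63095118025688))
```

View pics/m.png

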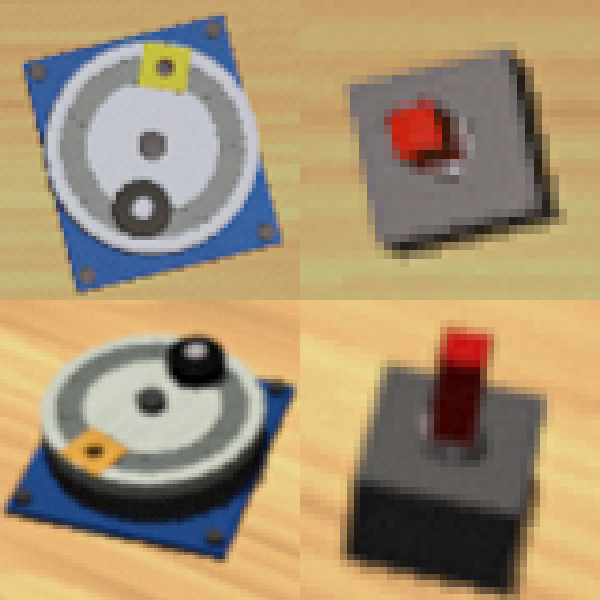

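The mosaic shows the eye hole at about (295.8,211.3) in top and (254.6,207.8) in scene. The bright red face is the grip's top. I'll refine these with local masks.

```bash
cat > meas.py <<'E'
import pickle,cv2,numpy as np
from h import *
d=pickle.load(open('c.pkl','rb'));S,T=d["scene"],d["top"]
def blob(c,box,f):
    x,y,w,h=box;im=cv2.resize(c["img"][y:y+h,x:x+w],None,fx=8,fy=8,interpolation=cv2.INTER_CUBIC)
    hsv=cv2.cvtColor(im,cv2.COLOR_RGB2HSV).astype(int);k=f(hsv[...,0],hsv[...,1],hsv[...,2]).astype(np.uint8)
    cs,_=cv2.findContours(k,cv2.RETR_EXTERNAL,cv2.CHAIN_APPROX_NONE);q=max(cs,key=cv2.contourArea)
    return (q.reshape(-1,2)+.5)/8-.5+[x,y]
def cm(q):
    m=cv2.moments(np.float32(q).reshape(-1,1,2));return np.array([m['m10'],m['m01']])/m['m00']
def rep(n,a,b,z):
    p,e=tri(T,a,S,b);print(n,a.round(2),b.round(2),'tri',p.round(1),'gap',round(e,1),'top@z',onplane(T,[a],z)[0].round(1),'scene@z',onplane(S,[b],z)[0].round(1))
if __name__=="__main__":
    yel=lambda h,s,v:(s>110)&(h<40)&(v>70)
    q1=blob(T,(287,204,18,17),yel);q2=blob(S,(244,199,24,17),yel)
    for q in(q1,q2):print('brass',cv2.minAreaRect(np.float32(q)))
    rep('eye',cm(q1),cm(q2),42)
    P=onplane(T,q1,42)[:,:2];print('brass mm',cv2.minAreaRect(np.float32(P)))
    red=lambda h,s,v:((h<10)|(h>172))&(s>150)&(v>105)
    r1=blob(T,(180,214,20,20),red);r2=blob(S,(365,222,20,20),red)
    for q,c in((r1,T),(r2,S)):print('red mm',cv2.minAreaRect(np.float32(onplane(c,q,84)[:,:2])))
    rep('griptop',cm(r1),cm(r2),84)
    g=lambda h,s,v:(s<70)&(v>75)
    g1=blob(T,(176,208,36,36),lambda h,s,v:((s<60)&(v>60))|(((h<10)|(h>172))&(s>120)))
    Q=onplane(T,g1,40)[:,:2];print('stand mm',cv2.minAreaRect(np.float32(Q)))
    w=blob(T,(258,198,70,70),lambda h,s,v:(s<60)&(v>110))
    W=onplane(T,w,42)[:,:2];print('wheel',cv2.minEnclosingCircle(np.float32(W)),cv2.fitEllipse(np.float32(W)))
    w=blob(S,(230,168,80,80),lambda h,s,v:(s<50)&(v>95))
    W=onplane(S,w,42)[:,:2];print('wheelS',cv2.minEnclosingCircle(np.float32(W)),cv2.fitEllipse(np.float32(W)))
    dk=lambda h,s,v:(v<110)
    h1=blob(T,(286,224,14,14),dk);h2=blob(S,(263,188,14,14),dk);rep('hub',cm(h1),cm(h2),50)
    b=blob(T,(255,193,75,78),lambda h,s,v:~((h>8)&(h<30)&(s>60)) | ((h>24)&(s>150)))
    print('plate',cv2.minAreaRect(np.float32(onplane(T,b,8)[:,:2])))
E
python3 meas.py
```

```text
brass ((295.67352294921875, 211.2987060546875), (12.299389839172363, 10.833508491516113), 10.23480224609375)
brass ((254.36843872070312, 207.93344116210938), (15.219842910766602, 11.37476921081543), 31.723602294921875)
eye [295.69 211.41] [254.35 207.83] tri [563.1 -42.2  38.3] gap 0.7 top@z [562.3 -41.7  42. ] scene@z [566.5 -40.1  42. ]
brass mm ((562.6549682617188, -41.677772521972656), (34.25089645385742, 30.669004440307617), 78.862060546875)
red mm ((527.7244873046875, 247.80030822753906), (15.204584121704102, 15.373954772949219), 14.851625442504883)
red mm ((531.936767578125, 249.33114624023438), (14.71562671661377, 15.496231079101562), 15.540189743041992)
griptop [189.14 222.99] [374.35 228.47] tri [528.2 248.4  80.1] gap 0.1 top@z [527.7 247.6  84. ] scene@z [532.  249.4  84. ]
stand mm ((527.574951171875, 247.4908447265625), (55.747589111328125, 56.239620208740234), 12.01335334777832)
wheel ((507.0877685546875, -32.19358444213867), 46.67592239379883) ((509.3621826171875, -32.50571823120117), (80.92433166503906, 95.80095672607422), 170.11398315429688)
wheelS ((509.8846130371094, -30.31560516357422), 47.86991882324219) ((512.0853881835938, -31.215116500854492), (81.54147338867188, 98.49797821044922), 166.35382080078125)
hub [292.62 230.88] [269.89 194.48] tri [507.7 -32.2  42.5] gap 0.2 top@z [506.8 -31.9  50. ] scene@z [514.8 -27.6  50. ]
plate ((507.3808288574219, -33.51863098144531), (171.28282165527344, 154.67039489746094), 13.057258605957031)
```

```bash
cat > r.py <<'E'
from plant import env,kin,readout
import numpy as np
def quat(ydeg): a=np.radians((ydeg+90)/2);return [0,np.cos(a),np.sin(a),0]
def st(n=''):
    o=readout.get_obs();print(n,round(o["time"],2),np.round(o["ee_pos"],2),'F',np.round(o["force"],2),'M',np.round(o["moment"],2),'w',round(o["gripper_width"],3),'g',round(o["grasp_force"],1));return o
PIN=np.array([527.7,247.6]);D=np.array([34.6,-289.4])
E
python3 - <<'E'
from r import *
for y in(104.5,-75.5):
    q=quat(y)
    for p in([*PIN,120],[*PIN,52],[*(PIN+D),100]):print(y,np.round(kin.solve_ik(p,q),2))
q=quat(104.5)
env.move_to([*PIN,120],q);st('above');env.move_linear([*PIN,52],v=100);st('at')
env.grab(40);env.wait(.2);st('grab')
E
```

```text
104.5 [ 0.24  0.55  1.47 -0.    1.12 -1.59]
104.5 [ 0.24  0.64  1.52 -0.    0.98 -1.59]
104.5 [-0.28  0.54  1.55 -0.    1.05 -2.11]
-75.5 [ 0.24  0.55  1.47 -0.    1.12  1.56]
-75.5 [ 0.24  0.64  1.52 -0.    0.98  1.56]
-75.5 [-0.28  0.54  1.55 -0.    1.05  1.04]
above 1.88 [527.36 248.3  120.22] F [-0.18 -0.53  0.94] M [ 0.04  0.05 -0.01] w 1.003 g 0.0
at 2.71 [528.06 247.74  52.6 ] F [ 0.25 -0.43  0.47] M [ 0.08 -0.    0.01] w 1.0 g 0.0
grab 4.0 [527.67 247.6   51.97] F [ 0.93 -0.67 -1.9 ] M [ 0.07  0.02 -0.04] w 0.174 g 40.0
```

```bash
python3 - <<'E'
from r import *
q=quat(104.5);E=PIN+D
env.move_linear([*PIN,110],v=80);st('lift')
env.move_linear([*E,110],q,v=200);env.move_linear([*E,84],v=80);env.wait(.2);st('over')
hit=env.move_linear([*E,68.5],v=12,force_limit=6);o=st(hit)
E
```

```text
lift 4.88 [527.45 247.52 109.55] F [-0.41 -0.19 -1.28] M [ 0.03  0.03 -0.02] w 0.178 g 40.0
over 7.16 [562.53 -41.84  84.43] F [-0.8   0.93 -1.26] M [0.   0.01 0.01] w 0.178 g 40.0
False 8.6 [562.34 -41.82  68.57] F [-0.71  0.55 -0.85] M [ 0.02  0.08 -0.04] w 0.178 g 40.0
```

```bash
cat >> r.py <<'E'
E0=PIN+D;A=E0+np.array([-54.1,9.7]);PH=np.radians(-10.2)
def pt(th,r,z): return [A[0]+r*np.cos(PH+th),A[1]+r*np.sin(PH+th),z]
def polar(o,th):
    f=o["force"];u=np.array([np.cos(PH+th),np.sin(PH+th)]);return f[:2]@u,f[:2]@[-u[1],u[0]],f[2]
E
python3 - <<'E'
from r import *
r=55
for th in np.arange(.075,.46,.075):
    hit=env.move_linear(pt(th,r,67.5),v=25,force_limit=15);env.wait(.05)
    o=readout.get_obs();f=polar(o,th);print(round(th,3),hit,round(r,2),np.round(f,1),round(o["time"],2),np.round(o["ee_pos"],1),np.round(o["moment"],2))
    if hit:break
    if abs(f[0])>2:r+=.15*f[0]
E
```

```text
0.075 False 55 [-0.3 -0.9 -2.1] 8.97 [562.9 -37.8  67.4] [-0.21  0.14 -0.  ]
0.15 False 55 [-2.6 -1.4 -1.1] 9.33 [563.  -33.6  67.4] [-0.32  0.39  0.  ]
0.225 False 54.61 [-1.4 -1.2 -0.9] 9.7 [562.8 -29.5  67.5] [-0.31  0.3   0.03]
0.3 False 54.61 [-1.6 -1.9 -1.5] 10.07 [562.4 -25.4  67.5] [-0.46  0.31 -0.  ]
0.375 False 54.61 [-0.8 -1.9 -1.6] 10.43 [561.8 -21.4  67.5] [-0.51  0.2  -0.  ]
0.45 False 54.61 [-1.2 -3.4 -1.2] 10.8 [560.9 -17.4  67.6] [-0.56  0.11 -0.02]
```

```bash
python3 - <<'E'
from r import *
r=54.61;th=.47
while th<1.13:
    env.move_linear(pt(th,r,67.3),v=20,force_limit=15);env.wait(.05)
    o=readout.get_obs();f=polar(o,th)
    hit=env.move_linear(pt(th,r,61.5),v=12,force_limit=12);o=readout.get_obs()
    print(round(th,3),round(r,2),np.round(f,1),hit,'z',round(o["ee_pos"][2],1),np.round(polar(o,th),1),round(o["time"],1))
    if o["ee_pos"][2]<64:break
    if abs(f[0])>2:r+=.12*f[0]
    env.move_linear(pt(th,r,67.3),v=30)
    th+=.04
print(th,r);st()
E
```

```text
0.47 54.61 [-1.6 -2.5  0.3] True z 65.7 [-2.1 -0.6  5.2] 11.4
0.51 54.61 [-0.6 -2.2 -0. ] True z 65.7 [-2.9  0.4  5.4] 12.3
0.55 54.61 [-1.4 -2.7 -0.5] True z 65.7 [-1.1 -0.8  5.8] 13.2
0.59 54.61 [-0.7 -2.8 -0.6] True z 65.7 [-1.2  0.5  5.3] 14.1
0.63 54.61 [-0.4 -2.8  0.5] True z 65.7 [-1.3  0.2  5.8] 14.9
0.67 54.61 [-1.4 -3.3 -0.4] True z 65.7 [-1.4  0.7  5. ] 15.8
0.71 54.61 [-0.8 -3.5  0.5] True z 65.7 [-1.7 -0.5  5. ] 16.7
0.75 54.61 [-0.3 -3.2 -0.8] True z 65.7 [-1.3  0.1  4.8] 17.6
0.79 54.61 [-0.8 -4.9 -1. ] True z 65.6 [-0.3  0.1  4.4] 18.4
0.83 54.61 [-0.8 -3.8 -0.7] True z 65.2 [-0.5 -0.5  5.2] 19.3
0.87 54.61 [-1.1 -3.8 -0.9] False z 61.3 [ 2.  -0.3  0.7] 20.5
0.8700000000000003 54.61
 20.52 [550.05   3.08  61.28] F [1.74 1.08 0.68] M [ 0.17 -0.31 -0.01] w 0.181 g 40.0
```

Hole found at 0.87 rad; now I'll push it home gently.

```bash
python3 - <<'E'
from r import *
r=54.61;th=.87
for z in(59,57,55,53):
    hit=env.move_linear(pt(th,r,z),v=10,force_limit=15);o=st(f'{z} {hit}');print(np.round(polar(o,th),1))
    if hit:break
E
```

```text
59 False 20.93 [550.05   3.    58.83] F [0.04 2.66 2.61] M [ 0.6  -0.15  0.02] w 0.176 g 40.0
[1.7 2.  2.6]
57 False 21.27 [550.09   2.96  56.9 ] F [0.4  2.63 3.3 ] M [0.75 0.04 0.05] w 0.175 g 40.0
[2.  1.8 3.3]
55 False 21.62 [550.12   2.94  54.95] F [-0.43  4.87  4.16] M [0.95 0.14 0.  ] w 0.184 g 40.0
[2.8 4.  4.2]
53 True 21.89 [550.24   3.03  53.9 ] F [-1.78  1.19  6.36] M [ 0.35  0.37 -0.02] w 0.178 g 40.0
[-0.6  2.1  6.4]
```

```bash
python3 - <<'E'
from r import *
from plant import capture
import cv2
env.open_gripper();env.wait(.2);o=st('open')
p=o["ee_pos"];env.move_linear([p[0],p[1],125],v=60)
env.move_linear([400,250,220],v=200);st('away')
c=capture("scene");cv2.imwrite('pics/end.png',cv2.resize(c["img"][158:248,220:340,::-1],None,fx=6,fy=6,interpolation=cv2.INTER_CUBIC))
E
```

```text
open 23.23 [550.37   3.48  53.76] F [-0.67 -0.47  0.08] M [0.05 0.02 0.03] w 1.002 g 0.0
away 26.23 [400.16 249.52 219.7 ] F [ 0.54 -0.34 -0.15] M [-0.01  0.06  0.02] w 1.002 g 0.0
```

View pics/end.png

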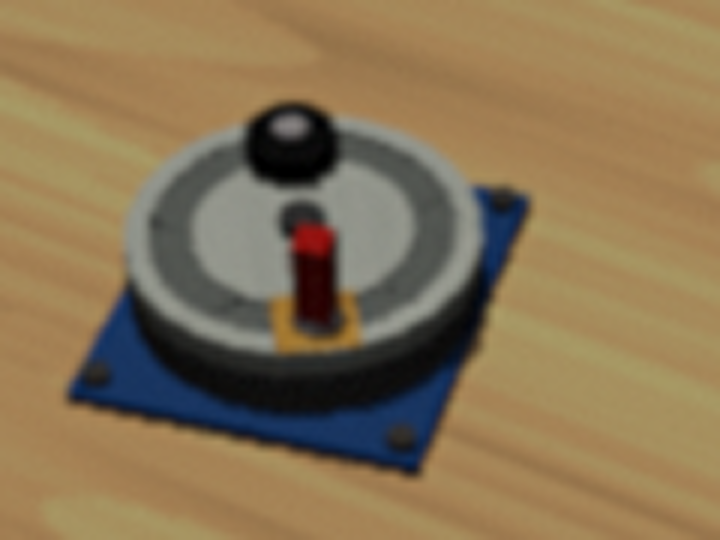

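The pin stands upright with its collar (at about (320,325) in the crop) flat on the brass eye. The wheel is still turned back and the gripper is clear.

```bash
python3 -c "
from plant import env
print(env.close_job())"
```

```text
the job is handed in; nothing more can be done
None
```

The job is handed in: the pin sits fully home in the lock hole, found at about 0.87 rad of wheel turn, and it alone holds the wheel back, with the gripper clear (about 26 s used, no verdict returned).

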